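# Open up the desk book rack

## Task

Make room on the book rack for the grey ring binder that lies beside it: with a fingertip press down the orange release on top of the sliding bookend and, keeping it pressed, push the bookend away from the books all the way to its end stop, then let go so that the catch springs back up. Pick nothing up, do not drag the rack across the desk, and leave the books, the binder and the mug where they are.

Things in the scene. Friction and masses are not known exactly. Their poses are not given: they have to be found in the camera images.
- rack: Dark steel desk book rack, loose on rubber feet, about 3 kg, 340 x 130 mm. Origin at desk level, midway across; z up, x across, y along the notched bar in the direction in which the bookend opens, away from the books. Two side rails, tops 34 mm up, carry the books. Fixed end plate at y = -190 mm; low end-stop block, top 46 mm up, at y = 125 to 139 mm.
- bookend (a joint): Travel of the sliding bookend along the rack's +y in m: 0 nearest the books, 0.160 against the end stop. Dark steel plate 130 mm wide, its face to the books at rack y = -105 mm + travel. A spring catch (tooth pitch 10 mm) blocks travel to +y until the release is pressed; with it pressed the bookend (0.5 kg) slides with about 2 N friction and stays where it is left.
- release (a joint): How far the release is pressed down in m: 0 up, 0.008 bottomed. Spring: about 3 N to start, 6 N bottomed; it rises by itself. The catch is clear of the teeth beyond 0.0045 (press 0.006 or more) and must be kept down while the bookend is pushed. At rest it reads 0, or up to 0.004 when the catch stands on the crest of a tooth.
- pad_top (a point): Centre of the top of the orange release pad, moving with it; pad 50 mm across the rack x 30 mm along it. Its top is 168 mm above the desk when up, 160 mm bottomed, always above the black plastic head round it (70 across x 50 mm along, top 158 mm, on the outer side of the plate). A clear 19 mm along the rack's +y separates this point from the thumb ridge.
- ridge_top (a point): Top centre of the black thumb ridge on the bookend's head, on the outer side of the pad: 70 mm across the rack, 10 mm thick, top 183 mm above the desk, 15 mm above the raised pad. It moves with the bookend; a fingertip pressing on the pad pushes the bookend by the ridge's inner face.
- book_a: Blue book standing on the rack's rails against the fixed end plate, 115 deep x 46 thick x 160 mm tall, top 194 mm above the desk. Origin at the centre of its underside. To be left standing.
- book_b: Terracotta book standing beside the blue one, towards the sliding bookend, 110 deep x 42 thick x 145 mm tall, top 179 mm above the desk. Origin at the centre of its underside. To be left standing.
- binder: Grey ring binder lying flat on the desk beside the rack, 190 x 230 x 60 mm. Origin at the centre of its underside. To be left alone.
- mug: White mug standing on the desk beside the rack, 82 mm across, 95 mm tall, handle towards its +y. Origin at the centre of its underside. To be left alone.

How it is judged:
By the outcome, as a careful person would: the job done as asked, in the order asked, and still so for the second after the job is handed in, with the robot touching nothing.
It also fails if it takes over 38 s, if anything falls off the work surface, if the arm or the gripper's body presses on something with over 40 N, if the wrist force passes 120 N, or if a joint passes its speed limit or range.

## Robot

A 6-joint arm with a two-finger parallel gripper is mounted at the origin on the work surface. World frame = base frame: x ahead of the robot, y to its left, z up, the work surface at z = 0. Lengths are in m, angles in rad, forces in N, time in s.
With the tool pointing down it reaches from about 0.325 to 0.9 m from the base axis. Payload 6.1 kg.
Tool frame: the origin (TCP) lies midway between the tips of the shut fingers; the grasp point (between the pads) lies r.tcp_to_grasp behind it (r.tcp_to_grasp is the distance from the TCP to the grasp point, in m); z points along the fingers, y is the line along which they close (so a half turn about z gives the same grasp; the last joint's range is limited). The gripper opens to 85 mm and grips with 20 to 120 N. Pads are 22 mm wide; open, the fingers measure 114 mm over their backs; the gripper's body (76 mm by 85 mm) begins 54 mm behind the grasp point. The pads swing forward as they close: fully open they stand 13 mm farther back than shut.
Start: joints at [0.986, 0.22, 1.526, -0, 1.395, -0.126], TCP at [0.277, 0.56, 0.231] pointing down, gripper open.
Joint ranges: [-2.98, 2.98], [-0.91, 2.08], [0.09, 2.57], [-1.24, 4.39], [0.2, 2.65], [-2.68, 2.68]. Speed limits (rad/s): [2.57, 2.57, 3.01, 3.14, 3.14, 3.14].

## Interface

Orientations are given as a unit quaternion [x, y, z, w].
In Python, from workcell import r gives the robot as it stands.
- The arm moves only by the tool send_rows, never from a script. Its argument "series" is one flat list of numbers, 5 for each row, row after row: the shift along the tool's x, y, z in units of 30 mm (1.0 is 30 mm), then the turn about the tool's z in degrees, then the opening, from -1 (shut) to 1 (fully open). In form: [tx, ty, tz, turn, gripper, tx, ty, tz, turn, gripper, ...]. A call has exactly 5 rows; each row shifts and turns the commanded pose from where the row before left it, along the tool's axes as they then stand; what a row does not reach is not made up. A row lasts 1/10 s, in which the tool goes at most 50 mm and 8.59 degrees, less where a joint would pass 70% of its speed; a pose out of reach is approached as far as the arm can. A call is refused whole if a number of a shift passes 1 or a number of a turn 8.59, either way. A call with a gripper value outside its range is refused whole. The fingers move at their own pace and stop on an object; "squeeze" is the grip in N (left out, the last holds). Time passes only in rows, so rows that do not move let the fingers close, or fill a call up. It gives the time, the measured TCP pose, the force, the opening and the grip force at its end, in the units of the state.
- r.get_obs(): the state, without advancing time (a new reading comes with each control period).
- r.capture(name): name is "side" or "top"; returns a dict with "pixels" (420x560x3 uint8, red, green, blue), "K" (3x3 intrinsics, pixels), "D" ([k1, k2, p1, p2, k3] as OpenCV has them; the pictures are not rectified), "world_from_camera" (4x4, takes a point from camera to world coordinates). Camera axes: x right, y down, z forward; pixel columns grow to the right and rows downward; lengths in m; the calibration is good to about 2 mm. A picture is of the moment at which its call begins. There is no depth.
- r.close_job(): hands the job in; it is judged then, once.
The state is a dict: "t": time; "q": joint angles; "dq": joint speeds; "joint_efforts": joint torques, N m; "ee_pos": TCP position; "ee_rot": TCP orientation; "ft_force": force on the tool from outside, world axes, zero at the start; "wrist_torque": the same for the moment, N m; "opening": opening from 0.0 (shut) to 1.0 (fully open); "gripper_force": force on a finger pad.
Only numpy, scipy, OpenCV 4.12 (cv2) and the standard library are available. Lean on these libraries where they do the work, as an engineer would, in place of code of your own. Each camera call takes 0.05 s, during which the arm holds its last target. There are 200 camera calls.

## Working session

There is one attempt and no reset: what is moved stays moved. The work goes in short steps, Python scripts to look and compute and a tool call to move; the robot and the scene stay as the last step left them, time stands still between calls to the robot, and variables do not carry over. Pictures are saved under pics/ and viewed, at most 10 in all, crops included, and the job is handed in when it is done.

Besides the shell and the picture viewer there is one more tool, called as name(argument=value, ...) on one line, values as JSON. send_rows: Moves the arm, as the interface text tells. Its arguments: {"type":"object","properties":{"series":{"type":"array","items":{"type":"number"}},"squeeze":{"type":"number"}},"required":["series"]}

```bash
mkdir -p pics; ls; python3 - <<'E'
from workcell import r
import cv2
for n in("side","top"):
    c=r.capture(n); cv2.imwrite(f"pics/{n}0.png",c["pixels"][:,:,::-1])
    print(n,c["K"],c["D"],c["world_from_camera"])
o=r.get_obs();print(o, r.tcp_to_grasp)
E
```

```text
pics
side [[392.45508732   0.         276.74593287]
 [  0.         392.45508732 207.40185732]
 [  0.           0.           1.        ]] [-0.01250814  0.          0.          0.          0.        ] [[ 0.59423599 -0.70992618  0.37800583  0.29124674]
 [-0.80427126 -0.52777453  0.27313327 -0.23894945]
 [ 0.00559739 -0.46632484 -0.88459585  0.85687885]
 [ 0.          0.          0.          1.        ]]
top [[484.50462999   0.         284.64970811]
 [  0.         484.50462999 211.20857526]
 [  0.           0.           1.        ]] [-0.17192055  0.          0.          0.          0.        ] [[ 8.52371913e-03 -9.94354864e-01  1.05762708e-01  5.04166829e-01]
 [-9.99963252e-01 -8.37890822e-03  1.81347242e-03 -1.18147205e-02]
 [-9.17059103e-04 -1.05774278e-01 -9.94389743e-01  1.03672896e+00]
 [ 0.00000000e+00  0.00000000e+00  0.00000000e+00  1.00000000e+00]]
{'t': 0.1, 'q': array([ 9.85903613e-01,  2.21164617e-01,  1.52748594e+00, -3.61956998e-06,
        1.39471278e+00, -1.26076675e-01]), 'dq': array([-0.00151924, -0.00126077, -0.00263027, -0.00022114,  0.00062144,
       -0.00023021]), 'joint_efforts': array([ 3.80542524e-04, -4.98245180e+01, -3.90548873e+01, -2.66358766e-04,
        5.68004732e-03, -1.22576494e-04]), 'ee_pos': array([0.27649297, 0.55990791, 0.23030359]), 'ee_rot': array([ 2.27400693e-01,  9.73800873e-01, -8.30603692e-04, -3.06466715e-04]), 'ft_force': array([ 0.2993496 ,  0.8235511 , -0.74141402]), 'wrist_torque': array([-0.00388502,  0.01611044, -0.00591438]), 'gripper_force': 0.0, 'opening': 0.9991721893207697} 0.0187
```

View pics/top0.png

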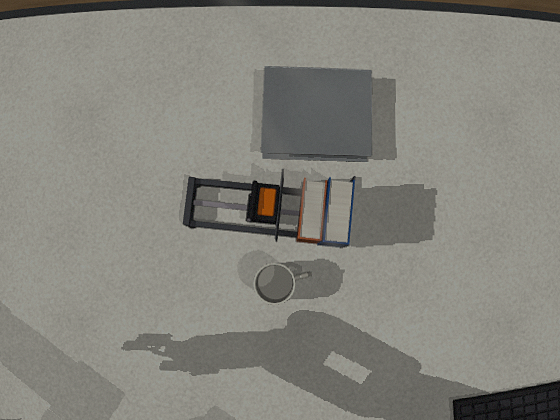

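View pics/side0.png

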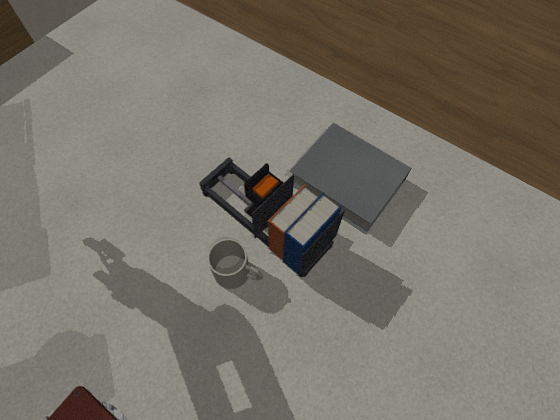

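The top view shows the rack opening to image left (world +y). The orange pad is near (267,202), the ridge is left of it near (251,202), and the mug is at (275,283). I'll enlarge both views.

```bash
python3 - <<'E'
import cv2,numpy as np
a=cv2.imread("pics/top0.png")[165:255,175:295]; b=cv2.imread("pics/side0.png")[150:250,195:315]
a=cv2.resize(a,None,fx=5,fy=5,interpolation=cv2.INTER_CUBIC);b=cv2.resize(b,None,fx=5,fy=5,interpolation=cv2.INTER_CUBIC)
cv2.imwrite("pics/topc.png",a);cv2.imwrite("pics/sidec.png",b)
E
```

```text
(no output)
```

View pics/topc.png

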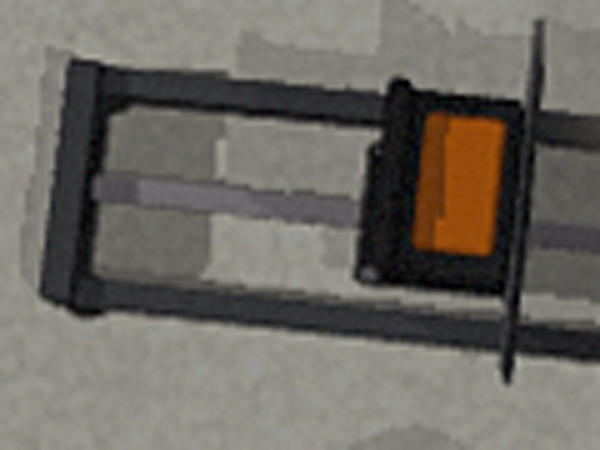

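View pics/sidec.png

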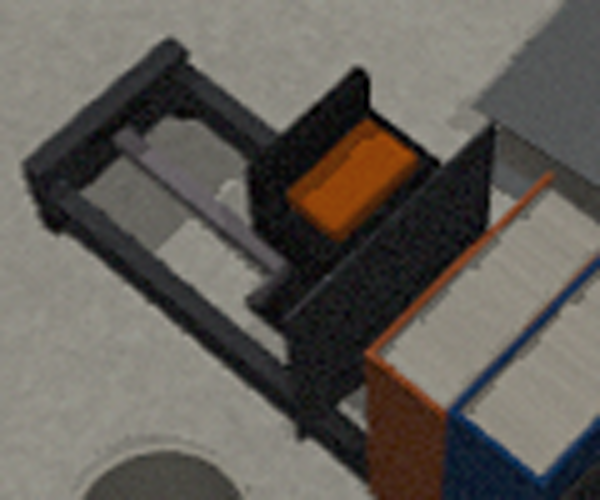

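The crops show the pad corners in the top view at about (425,115), (508,118), (495,255) and (413,250), in crop pixels. In the side crop they are about (368,118), (420,160), (340,242) and (287,193).

```bash
cat > h.py <<'E'
import numpy as np,cv2
from workcell import r
def ray(c,p):
    u=cv2.undistortPoints(np.array([[p]],float),c["K"],np.array(c["D"]))[0,0]
    T=np.array(c["world_from_camera"]); return T[:3,3],T[:3,:3]@[u[0],u[1],1]
def atz(c,p,z):
    o,d=ray(c,p); return o+d*(z-o[2])/d[2]
def crop(c,x0,y0,p,f=5): return atz
E
python3 - <<'E'
from h import *
t=r.capture("top");s=r.capture("side")
T=lambda x,y:(175+(x+.5)/5-.5,165+(y+.5)/5-.5)
S=lambda x,y:(195+(x+.5)/5-.5,150+(y+.5)/5-.5)
P=[atz(t,T(*p),.168) for p in[(425,115),(508,118),(495,255),(413,250)]]
Q=[atz(s,S(*p),.168) for p in[(368,118),(420,160),(340,242),(287,193)]]
for A in(P,Q):print(np.round(A,4)[:,:2].tolist(),np.mean(A,0).round(4))
for n,a,b in[("railU",(105,68),(385,95)),("railL",(105,283),(510,320))]:
    A,B=atz(t,T(*a),.034),atz(t,T(*b),.034);print(n,A.round(4),B.round(4),np.degrees(np.arctan2(*(A-B)[1::-1])))
E1=[atz(t,T(*p),.046) for p in[(70,60),(103,62),(42,298),(76,303)]];print(np.round(E1,4))
A,B=atz(s,S(172,40),.046),atz(s,S(25,165),.046);print("stop side",A,B)
o=r.get_obs()
from scipy.spatial.transform import Rotation as R
print(o["t"],R.from_quat(o["ee_rot"]).as_matrix().round(3),o["ee_pos"])
E
```

```text
[[0.6393, 0.0356], [0.6384, 0.0054], [0.5884, 0.0096], [0.59, 0.0392]] [0.614  0.0225 0.168 ]
[[0.6397, 0.0358], [0.6361, 0.0063], [0.5858, 0.0093], [0.5911, 0.0405]] [0.6132 0.023  0.168 ]
railU [0.6793 0.1786 0.034 ] [0.6685 0.0598 0.034 ] 84.77857805067956
railL [0.5883 0.1759 0.034 ] [0.5744 0.0064 0.034 ] 85.32862328015842
[[0.6805 0.1912 0.046 ]
 [0.6797 0.1772 0.046 ]
 [0.5808 0.1999 0.046 ]
 [0.5788 0.1856 0.046 ]]
stop side [0.67977063 0.19100921 0.046     ] [0.5810663  0.20113462 0.046     ]
0.2 [[-0.897  0.443 -0.001]
 [ 0.443  0.897 -0.001]
 [ 0.    -0.001 -1.   ]] [0.27657935 0.56006738 0.23058871]
```

Both cameras put the pad at (0.6135, 0.0228). The rack's y axis is at about 85°, and roughly 0.115 m of travel remains. I'll shut the fingers and turn so their 22 mm width lies along the rack.

send_rows(series=[0, 0, 0, 5, -1, 0, 0, 0, 8.5, -1, 0, 0, 0, 8.5, -1, 0, 0, 0, 8.5, -1, 0, 0, 0, 8.5, -1])

```text
t: 0.7
ee_pos: [0.2767, 0.5602, 0.231]
ee_rot: [0.542, 0.84, -0.0, 0.0]
ft_force: [0.2, -0.2, -0.0]
opening: 0.143
gripper_force: 0.0
```

send_rows(series=[0, 0, 0, 8.5, -1, 0, 0, 0, 8.5, -1, 0, 0, 0, 8.5, -1, 0, 0, 0, 4.2, -1, 0, 0, 0, 0, -1])

```text
t: 1.2
ee_pos: [0.2767, 0.5602, 0.231]
ee_rot: [0.737, 0.675, -0.0, 0.0]
ft_force: [0.6, 1.1, -0.5]
opening: 0.001
gripper_force: 0.0
```

send_rows(series=[-0.5, 0.38, 0, 0, -1, -0.8, 0.6, 0, 0, -1, -0.8, 0.6, 0, 0, -1, -0.8, 0.6, 0, 0, -1, -0.8, 0.6, 0, 0, -1])

```text
t: 1.7
ee_pos: [0.351, 0.4405, 0.2312]
ee_rot: [0.737, 0.676, -0.0, 0.0]
ft_force: [0.2, 0.9, -0.9]
opening: 0.001
gripper_force: 0.0
```

send_rows(series=[-0.8, 0.6, 0, 0, -1, -0.8, 0.6, 0, 0, -1, -0.8, 0.6, 0, 0, -1, -0.8, 0.6, 0, 0, -1, -0.8, 0.6, 0, 0, -1])

```text
t: 2.2
ee_pos: [0.4301, 0.313, 0.2313]
ee_rot: [0.737, 0.676, -0.0, 0.0]
ft_force: [0.8, 0.2, -0.6]
opening: -0.002
gripper_force: 0.0
```

send_rows(series=[-0.8, 0.6, 0, 0, -1, -0.8, 0.6, 0, 0, -1, -0.8, 0.6, 0, 0, -1, -0.8, 0.6, 0, 0, -1, -0.8, 0.6, 0, 0, -1])

```text
t: 2.7
ee_pos: [0.509, 0.1856, 0.2313]
ee_rot: [0.737, 0.676, -0.0, 0.0]
ft_force: [0.1, -0.9, -0.6]
opening: 0.002
gripper_force: 0.0
```

send_rows(series=[-0.8, 0.6, 0, 0, -1, -0.8, 0.6, 0, 0, -1, -0.8, 0.6, 0, 0, -1, -0.5, 0.38, 0, 0, -1, 0, 0, 0, 0, -1])

```text
t: 3.2
ee_pos: [0.567, 0.0929, 0.2312]
ee_rot: [0.738, 0.675, -0.0, 0.0]
ft_force: [0.3, 1.3, 0.4]
opening: 0.005
gripper_force: 0.0
```

send_rows(series=[-0.5, 0.4, 0, 0, -1, -0.6, 0.5, 0, 0, -1, -0.6, 0.5, 0, 0, -1, -0.4, 0.35, 0, 0, -1, 0, 0, 0, 0, -1])

```text
t: 3.7
ee_pos: [0.6138, 0.0268, 0.2311]
ee_rot: [0.738, 0.675, -0.0, 0.0]
ft_force: [0.2, 0.4, 0.2]
opening: 0.002
gripper_force: 0.0
```

send_rows(series=[0, 0, 0.4, 0, -1, 0, 0, 0.4, 0, -1, 0, 0, 0.2, 0, -1, 0, 0, 0, 0, -1, 0, 0, 0, 0, -1])

```text
t: 4.2
ee_pos: [0.6128, 0.0286, 0.201]
ee_rot: [0.737, 0.676, -0.0, -0.0]
ft_force: [0.3, 0.1, 0.2]
opening: -0.0
gripper_force: 0.0
```

```bash
python3 - <<'E'
from h import *
a=r.capture("top")["pixels"][150:260,175:315,::-1];b=r.capture("side")["pixels"][100:210,195:335,::-1]
cv2.imwrite("pics/near.png",cv2.resize(np.vstack([b,a]),None,fx=2.7,fy=2.7,interpolation=cv2.INTER_CUBIC)); print(r.get_obs()["ee_pos"])
E
```

```text
[0.61335339 0.02833738 0.20185813]
```

View pics/near.png

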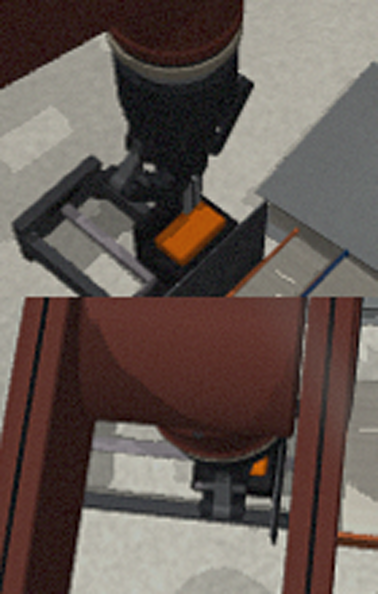

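The side view shows the shut fingertips over the orange pad, near crop (193,205). The ridge is just outboard of them. I'll back off 3 mm from the ridge and descend.

send_rows(series=[-0.1, 0, 0, 0, -1, 0, 0, 0.3, 0, -1, 0, 0, 0.3, 0, -1, 0, 0, 0.2, 0, -1, 0, 0, 0, 0, -1])

```text
t: 4.8
ee_pos: [0.6117, 0.0252, 0.1753]
ee_rot: [0.737, 0.676, -0.001, -0.001]
ft_force: [-0.4, 0.3, 0.1]
opening: 0.001
gripper_force: 0.0
```

send_rows(series=[0, 0, 0.1, 0, -1, 0, 0, 0.1, 0, -1, 0, 0, 0.1, 0, -1, 0, 0, 0, 0, -1, 0, 0, 0, 0, -1])

```text
t: 5.3
ee_pos: [0.6129, 0.0251, 0.1684]
ee_rot: [0.737, 0.676, 0.0, 0.0]
ft_force: [-1.1, 0.8, 0.2]
opening: -0.0
gripper_force: 0.0
```

send_rows(series=[0, 0, 0.05, 0, -1, 0, 0, 0.05, 0, -1, 0, 0, 0.05, 0, -1, 0, 0, 0.05, 0, -1, 0, 0, 0, 0, -1])

```text
t: 5.8
ee_pos: [0.6131, 0.0251, 0.1625]
ee_rot: [0.737, 0.676, 0.0, 0.0]
ft_force: [-0.7, -0.5, 5.4]
opening: 0.003
gripper_force: 2.5
```

send_rows(series=[0, 0, 0.04, 0, -1, 0.05, 0, 0, 0, -1, 0.05, 0, 0, 0, -1, 0.05, 0, 0, 0, -1, 0.05, 0, 0, 0, -1])

```text
t: 6.3
ee_pos: [0.6136, 0.0305, 0.1615]
ee_rot: [0.737, 0.676, -0.0, 0.001]
ft_force: [-1.9, -2.3, 4.9]
opening: -0.001
gripper_force: 2.6
```

send_rows(series=[0.05, 0, 0, 0, -1, 0.05, 0, 0, 0, -1, 0.05, 0, 0, 0, -1, 0.05, 0, 0, 0, -1, 0.05, 0, 0, 0, -1])

```text
t: 6.8
ee_pos: [0.6143, 0.038, 0.1615]
ee_rot: [0.737, 0.676, -0.0, 0.001]
ft_force: [0.1, -1.4, 5.1]
opening: -0.004
gripper_force: 2.6
```

Lateral force is about 2 N, so the bookend is sliding. I'll press a hair deeper and continue.

send_rows(series=[0.07, 0, 0.03, 0, -1, 0.1, 0, 0, 0, -1, 0.1, 0, 0, 0, -1, 0.1, 0, 0, 0, -1, 0.1, 0, 0, 0, -1])

```text
t: 7.3
ee_pos: [0.6156, 0.0521, 0.1608]
ee_rot: [0.737, 0.676, -0.0, 0.001]
ft_force: [-1.0, -2.5, 7.0]
opening: -0.001
gripper_force: 2.8
```

send_rows(series=[0.1, 0, 0, 0, -1, 0.1, 0, 0, 0, -1, 0.1, 0, 0, 0, -1, 0.1, 0, 0, 0, -1, 0.1, 0, 0, 0, -1])

```text
t: 7.8
ee_pos: [0.617, 0.067, 0.1608]
ee_rot: [0.737, 0.676, 0.0, 0.001]
ft_force: [-0.8, -2.3, 5.3]
opening: -0.002
gripper_force: 2.8
```

```bash
python3 - <<'E'
from h import *
b=r.capture("side")["pixels"][90:250,175:345,::-1]
cv2.imwrite("pics/mid.png",cv2.resize(b,None,fx=3.5,fy=3.5,interpolation=cv2.INTER_CUBIC)); print(r.get_obs()["ee_pos"])
E
```

```text
[0.61708917 0.06751364 0.16082161]
```

View pics/mid.png

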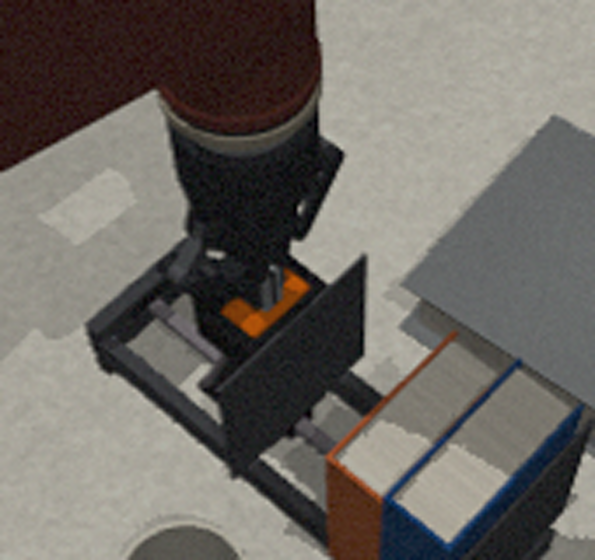

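The bookend has moved well clear of the books, with the tip still on the pad. The rack's stop corner is at about (201,183), unchanged. I'll continue.

send_rows(series=[0.1, 0, 0, 0, -1, 0.1, 0, 0, 0, -1, 0.1, 0, 0, 0, -1, 0.1, 0, 0, 0, -1, 0.1, 0, 0, 0, -1])

```text
t: 8.35
ee_pos: [0.6184, 0.0819, 0.1608]
ee_rot: [0.737, 0.676, 0.0, 0.001]
ft_force: [-0.4, -1.9, 5.4]
opening: 0.006
gripper_force: 2.8
```

send_rows(series=[0.1, 0, 0, 0, -1, 0.1, 0, 0, 0, -1, 0.1, 0, 0, 0, -1, 0.1, 0, 0, 0, -1, 0.1, 0, 0, 0, -1])

```text
t: 8.85
ee_pos: [0.6199, 0.0969, 0.1609]
ee_rot: [0.737, 0.676, 0.0, 0.001]
ft_force: [-0.0, -1.8, 6.0]
opening: -0.001
gripper_force: 2.8
```

send_rows(series=[0.1, 0, 0, 0, -1, 0.1, 0, 0, 0, -1, 0.1, 0, 0, 0, -1, 0.1, 0, 0, 0, -1, 0.1, 0, 0, 0, -1])

```text
t: 9.35
ee_pos: [0.6213, 0.1118, 0.1609]
ee_rot: [0.737, 0.676, 0.0, 0.001]
ft_force: [0.8, -1.8, 5.9]
opening: 0.001
gripper_force: 2.7
```

send_rows(series=[0.1, 0, 0, 0, -1, 0.1, 0, 0, 0, -1, 0.08, 0, 0, 0, -1, 0.06, 0, 0, 0, -1, 0.05, 0, 0, 0, -1])

```text
t: 9.85
ee_pos: [0.6224, 0.1235, 0.161]
ee_rot: [0.737, 0.676, 0.001, 0.001]
ft_force: [0.5, -1.7, 6.9]
opening: 0.002
gripper_force: 2.7
```

send_rows(series=[0.05, 0, 0, 0, -1, 0.05, 0, 0, 0, -1, 0.05, 0, 0, 0, -1, 0.05, 0, 0, 0, -1, 0.05, 0, 0, 0, -1])

```text
t: 10.35
ee_pos: [0.6231, 0.1309, 0.161]
ee_rot: [0.737, 0.676, 0.001, 0.001]
ft_force: [0.7, -1.8, 4.9]
opening: 0.004
gripper_force: 2.7
```

send_rows(series=[0.05, 0, 0, 0, -1, 0.05, 0, 0, 0, -1, 0.04, 0, 0, 0, -1, 0.03, 0, 0, 0, -1, 0.03, 0, 0, 0, -1])

```text
t: 10.85
ee_pos: [0.6236, 0.1369, 0.161]
ee_rot: [0.737, 0.676, 0.001, 0.001]
ft_force: [1.1, -2.9, 5.3]
opening: 0.002
gripper_force: 2.7
```

send_rows(series=[0.03, 0, 0, 0, -1, 0.03, 0, 0, 0, -1, 0.03, 0, 0, 0, -1, 0.03, 0, 0, 0, -1, 0.03, 0, 0, 0, -1])

```text
t: 11.35
ee_pos: [0.624, 0.1408, 0.161]
ee_rot: [0.737, 0.676, 0.0, 0.001]
ft_force: [-0.2, -4.1, 5.9]
opening: 0.003
gripper_force: 2.7
```

send_rows(series=[0.02, 0, 0, 0, -1, 0.02, 0, 0, 0, -1, 0.02, 0, 0, 0, -1, 0, 0, 0, 0, -1, 0, 0, 0, 0, -1])

```text
t: 11.85
ee_pos: [0.624, 0.1425, 0.1609]
ee_rot: [0.737, 0.676, -0.0, 0.001]
ft_force: [-0.1, -2.4, 5.2]
opening: -0.001
gripper_force: 2.8
```

send_rows(series=[0.03, 0, 0, 0, -1, 0.03, 0, 0, 0, -1, 0.03, 0, 0, 0, -1, 0, 0, 0, 0, -1, 0, 0, 0, 0, -1])

```text
t: 12.35
ee_pos: [0.6241, 0.1452, 0.1609]
ee_rot: [0.737, 0.676, -0.0, 0.001]
ft_force: [0.1, -4.6, 6.2]
opening: -0.0
gripper_force: 2.8
```

send_rows(series=[0.02, 0, 0, 0, -1, 0.02, 0, 0, 0, -1, 0.02, 0, 0, 0, -1, 0, 0, 0, 0, -1, 0, 0, 0, 0, -1])

```text
t: 12.85
ee_pos: [0.6243, 0.147, 0.1608]
ee_rot: [0.737, 0.676, -0.0, 0.001]
ft_force: [0.3, -3.8, 5.0]
opening: 0.0
gripper_force: 2.8
```

```bash
python3 - <<'E'
from h import *
b=r.capture("side")["pixels"][:,:,::-1]
cv2.imwrite("pics/side_e.png",b)
cv2.imwrite("pics/end.png",cv2.resize(b[140:260,185:345],None,fx=5,fy=5,interpolation=cv2.INTER_CUBIC)); print(r.get_obs()["ee_pos"])
# rack-shift check: books/end plate region vs. first picture
a=cv2.imread("pics/side0.png")
for n,(y0,y1,x0,x1) in dict(rackstop=(175,215,196,225),books=(225,270,285,330),binder=(120,230,360,415)).items():
    g=lambda im,m:cv2.cvtColor(im,cv2.COLOR_BGR2GRAY).astype(np.float32)[y0:y1,x0:x1]
    print(n,cv2.phaseCorrelate(g(a,0),g(b,0),cv2.createHanningWindow((x1-x0,y1-y0),cv2.CV_32F)))
E
```

```text
[0.62425687 0.14696278 0.16083019]
rackstop ((-0.4152273454535962, -0.28830297633576407), 0.7055878873666127)
books ((0.283433654362824, 0.6582228102293932), 1.1780718504352334)
binder ((-0.002666916134973718, -0.015712419345675244), 0.970818377468321)
```

View pics/end.png

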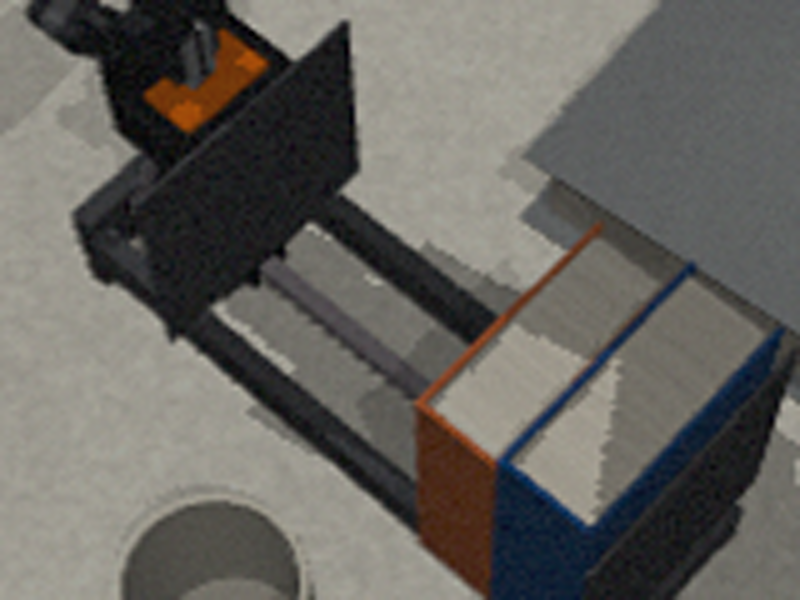

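The end-stop corner at (200,183) and the book corner at (268,221) are unmoved. The bookend looks within a couple of mm of its end. I'll push on in small steps until the force rises.

send_rows(series=[0.02, 0, 0, 0, -1, 0.02, 0, 0, 0, -1, 0.02, 0, 0, 0, -1, 0, 0, 0, 0, -1, 0, 0, 0, 0, -1])

```text
t: 13.4
ee_pos: [0.6243, 0.1473, 0.1608]
ee_rot: [0.738, 0.675, -0.001, 0.002]
ft_force: [-2.2, -9.3, 6.7]
opening: 0.001
gripper_force: 5.4
```

The tip has stalled with the force rising to 9 N, at the expected end of travel, so this is the end stop. I'll ease most of the push while still pressing, then lift straight up.

send_rows(series=[-0.02, 0, 0, 0, -1, 0, 0, -0.1, 0, -1, 0, 0, -0.1, 0, -1, 0, 0, -0.1, 0, -1, 0, 0, -0.2, 0, -1])

```text
t: 13.9
ee_pos: [0.6224, 0.1474, 0.1728]
ee_rot: [0.737, 0.675, -0.003, -0.0]
ft_force: [-1.4, -4.6, -4.1]
opening: 0.003
gripper_force: 2.7
```

send_rows(series=[0, 0, -0.3, 0, -1, 0, 0, -0.6, 0, -1, 0, 0, -0.9, 0, -1, 0, 0, -0.9, 0, -1, 0, 0, -0.5, 0, -1])

```text
t: 14.4
ee_pos: [0.6246, 0.15, 0.274]
ee_rot: [0.737, 0.676, 0.002, 0.001]
ft_force: [0.4, -0.4, 0.4]
opening: 0.001
gripper_force: 0.0
```

send_rows(series=[0.7, -0.5, 0, 0, -1, 0.9, -0.9, 0, 0, -1, 0.9, -0.9, 0, 0, -1, 0.9, -0.9, 0, 0, -1, 0.9, -0.9, 0, 0, -1])

```text
t: 14.9
ee_pos: [0.5111, 0.2898, 0.2707]
ee_rot: [0.737, 0.676, -0.0, -0.0]
ft_force: [1.6, 0.0, 0.4]
opening: 0.002
gripper_force: 0.0
```

send_rows(series=[0.9, -0.5, 0, 0, -1, 0.9, -0.5, 0, 0, -1, 0.6, -0.3, 0, 0, -1, 0, 0, 0, 0, -1, 0, 0, 0, 0, -1])

```text
t: 15.4
ee_pos: [0.4795, 0.3639, 0.2707]
ee_rot: [0.737, 0.676, -0.0, 0.0]
ft_force: [1.2, -0.1, 0.1]
opening: -0.0
gripper_force: 0.0
```

```bash
python3 - <<'E'
from h import *
b=r.capture("side")["pixels"][140:260,185:345,::-1];a=r.capture("top")["pixels"][165:255,165:365,::-1]
cv2.imwrite("pics/f1.png",cv2.resize(b,None,fx=5,fy=5,interpolation=cv2.INTER_CUBIC))
cv2.imwrite("pics/f2.png",cv2.resize(a,None,fx=4,fy=4,interpolation=cv2.INTER_CUBIC)); print(r.get_obs()["ee_pos"])
E
```

```text
[0.48005258 0.36304741 0.27087888]
```

View pics/f1.png

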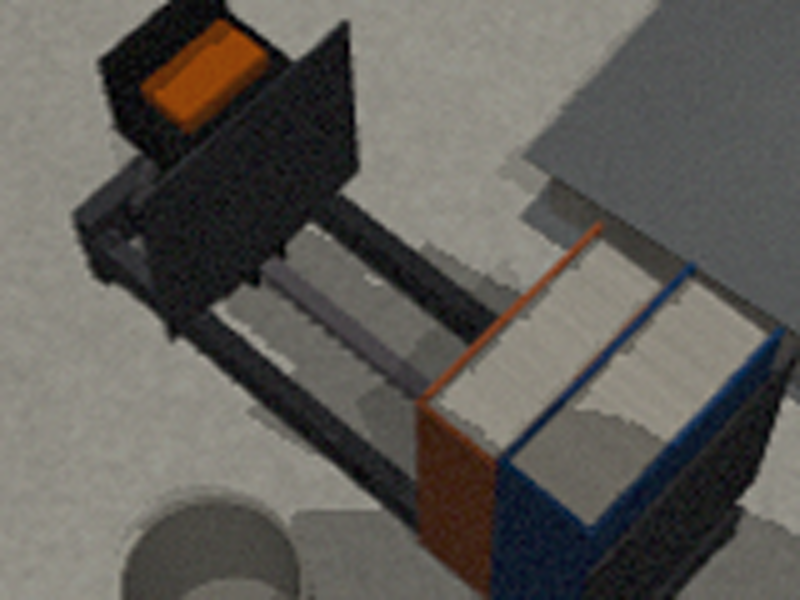

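View pics/f2.png

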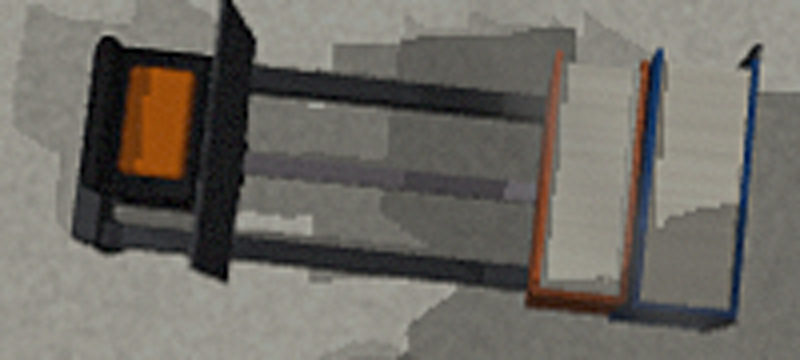

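The bookend is at the end stop: its plate corner in the side crop is still at (348,22), where it was under load. The pad stands up again, and the books, binder, mug and rack stop corner have not moved. The arm is clear, so I'm handing in.

```bash
python3 -c "
from workcell import r
print(r.close_job())"
```

```text
the job is handed in; nothing more can be done
None
```

The job is handed in: I pressed the release, pushed the bookend until it stalled at its end stop, and let the catch spring back up; the final pictures show the rack, books, binder and mug where they were.

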